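# Open the parts chest with the worn catch and hold its lid up

## Robot

A 7-joint arm with a two-finger parallel gripper is mounted at the origin on the work surface. World frame = base frame: x ahead of the robot, y to its left, z up, the work surface at z = 0. Lengths are in m, angles in rad, forces in N, time in s.
With the tool pointing down it reaches from about 0.425 to 0.825 m from the base axis. Payload 3.6 kg.
Tool frame: the origin (TCP) lies where the fingers leave the gripper's body, on its centre line; the fingertips stand 73 mm ahead of it and the grasp point (between the pads) lies 54 mm ahead of it; x points along the fingers, y is the direction in which the jaws open and shut, and the axes are right-handed (so a half turn about x gives the same grasp; the last joint's range is limited). The gripper opens to 85 mm and grips with 20 to 120 N. Pads are 22 mm wide; open, the fingers measure 114 mm over their backs; the gripper's body (76 mm by 85 mm) begins 54 mm behind the grasp point. The pads swing forward as they close: fully open they stand 13 mm farther back than shut.
Start: joints at [1.177, 0.615, -0.013, 1.423, 0.008, 1.103, -0.04], TCP at [0.234, -0.606, 0.304] pointing down, gripper open.
Joint ranges: [-3.12, 3.12], [-0.3, 2.06], [-1.34, 1.32], [0.26, 2.42], [-1.36, 4.5], [0.01, 1.98], [-2.84, 2.84]. Speed limits (rad/s): [2.79, 2.79, 3.14, 3.14, 3.14, 3.14, 3.14].

## Interface

Orientations are given as a unit quaternion [x, y, z, w].
In Python, from station import arm, snapshot, camera_info, ticket gives the robot as it stands. Calls block until the motion is done:
- arm.movep(position, orientation): joint-space move of the TCP to a pose.
- arm.line_to(position, velocity=0.15, ori=None): straight line of the TCP; ori=None keeps the orientation; velocity is the mean speed in m/s.
- arm.move_j(angles): joint-space move.
- arm.move_gripper(opening, effort=None): opening from 0.0 (shut) to 1.0 (fully open); effort is the grip in N (None keeps the last); returns when the fingers have stopped.
- arm.pause(seconds).
- arm.ik(position, orientation): joint angles nearest the present ones, or None.
- snapshot(name): name is "scene" or "side" or "wrist"; returns the picture (480x640x3 uint8, blue, green, red); there is no depth.
- camera_info(name): a dict with "fx", "fy", "cx", "cy" (pixels), "R" (3x3) and "t" (3): a world point X has camera coordinates R X + t; the wrist camera has in their place "T_tool_cam" (4x4, takes a point from camera to tool coordinates, whose origin is the TCP and whose axes are the tool frame's). Camera axes: x right, y down, z forward; pixel columns grow to the right and rows downward; lengths in m; the calibration is good to about 2 mm. A picture is of the moment at which its call begins: read the wrist's pose just before it. camera_info takes no time and is no camera call.
A pose or a line that the arm cannot do raises arm.MotionError and nothing moves.
- ticket.finish_job(): hands the job in, once; it reports no verdict.
Readings, each from a call of its own:
- arm.read_time(): time.
- arm.read_joint_positions(): joint angles.
- arm.read_dq(): joint speeds.
- arm.read_effort(): joint torques, N m.
- arm.read_tool_pos(): TCP position.
- arm.read_eef_rot(): TCP orientation.
- arm.read_ft_force(): force on the tool from outside, world axes, zero at the start.
- arm.read_wrist_torque(): the same for the moment, N m.
- arm.read_opening(): opening from 0.0 (shut) to 1.0 (fully open).
Only numpy, scipy, OpenCV 4.12 (cv2) and the standard library are available. Lean on these libraries where they do the work, as an engineer would, in place of code of your own. Each camera call takes 0.05 s, during which the arm holds its last target. There are 200 camera calls.

## Task

The mark on the parts chest's catch knob has worn off, so nobody can see whether the catch has hold of the lid. Tug the lid lightly by its black handle; if it is caught, do not force it but turn the round knob a quarter turn to release it. Then lift the lid by its handle to about 45 degrees and finish while holding it there, so that a mechanic can take out the intake trumpets; leave the hammer, tape roll and spare trumpet alone.

Things in the scene. Friction and masses are not known exactly. Their poses are not given: they have to be found in the camera images.
- chest: red steel parts chest, fixed to the bench: 230 mm deep (x), 340 wide (y), 100 high, plus an 8 mm lid plate on top (lid's upper face 108 mm above the origin). Origin: centre of its underside; x points from its front to its hinged rear side, y to the left as seen from the front, z up. Handle and knob stand on the lid near its front edge.
- lid_hinge (a point): middle of the lid's hinge line, which runs along the chest's y at x = +115 mm, z = 100 mm of the chest's frame
- lid (a joint): angle of the lid (rad): 0 shut, grows as the front edge rises, stop at 1.6. When caught it has play up to about 0.03 rad (6 mm at the handle) and then stops hard; when free it swings up with a pull of about 3 to 5 N at the handle. It falls shut when let go.
- handle_grip (a point): middle of the handle's bar: black round bar 14 mm thick, 110 mm long along the chest's y, on two steel posts 94 mm apart, bar axis 42 mm above the lid. Lid shut: at x = -79, y = +70, z = 150 mm of the chest's frame. Moves with the lid. As the bar is round, a gripper closed on it from above can stay upright while the lid swings.
- knob_grip (a point): point on the axis of the catch knob at grip height: black round unmarked knob 42 mm across, its gripping sides 8 to 28 mm (top) above the lid's upper face; this point lies 18 mm above that face, at x = -69, y = -90 mm of the chest's frame (lid shut). Fixed to the lid: does not turn with the knob. The knob turns about the lid's normal.
- catch_bar (a point): the catch: a two-ended bar on the knob's axis, hidden 18 mm under the lid's underside. The knob turns it either way, without stops, against 0.06 N m of friction, and it stays where left. Over half of all angles it holds the lid, over the other half not, changing at every quarter turn. If a quarter turn leaves the lid caught, a further part turn the same way frees it.
- hammer: loose wooden-handled hammer, 260 mm long, head 90 mm wide, 26 mm high, lying on the yellow mat to the chest's left, to be left alone; origin under its middle
- tape: loose roll of tape lying flat, 90 mm across, 25 mm high, to the chest's right, to be left alone; origin: centre of its underside
- trumpet: loose black intake trumpet standing upright, 72 mm across, 70 mm high, to the chest's right, to be left alone; origin: centre of its underside

How it is judged:
On the way:
1. the lid is tugged by its handle until its play is taken up (value of joint lid above 0.018 rad and contact force between the fingers and handle_bar above 1 N), for 0.1 s.
At the end, for the whole second after the job is handed in: the lid is held still between 0.6 and 1.0 rad open (34 to 57 degrees), with the fingers on its handle (more than 1 N) and none of the loose things touching it (value of joint lid between 0.6 and 1 rad and velocity of joint lid between -0.05 and 0.05 rad/s and contact force between the fingers and handle_bar above 1 N and not (contact force between lid and hammer above 0.1 N) and not (contact force between lid and tape above 0.1 N) and not (contact force between lid and trumpet above 0.1 N)); the arm keeps its last pose, push and grip.
It fails at once if the catch is forced: more than 60 N between its bar and the chest's rim (contact force between cam and keeper above 60 N).
It fails at once if the hammer is moved more than 20 mm (distance of hammer from where it was at the start of the episode above 0.02 m).
It fails at once if the tape roll is moved more than 20 mm (distance of tape from where it was at the start of the episode above 0.02 m).
It fails at once if the spare trumpet is moved more than 20 mm (distance of trumpet from where it was at the start of the episode above 0.02 m).
It also fails if it takes over 58 s, if anything falls off the work surface, if the arm or the gripper's body presses on something with over 40 N, if the wrist force passes 120 N, or if a joint passes its speed limit or range.

## Working session

There is one attempt and no reset: what is moved stays moved. The work goes in short steps, each a Python script; the robot and the scene stay as the last script left them, time stands still between calls to the robot, and variables do not carry over. Pictures are saved under pics/ and viewed, about 8 in all and at most 12, crops included, and the job is handed in when it is done.

```bash
mkdir -p pics; ls
python3 - <<'E'
from station import arm, snapshot, camera_info
import cv2
for n in("scene","side"):
    cv2.imwrite(f"pics/{n}0.png",snapshot(n)); print(n,camera_info(n))
print(camera_info("wrist"),arm.read_tool_pos(),arm.read_eef_rot(),arm.read_time())
E
```

```text
pics
scene {'fx': 593.1867370538852, 'fy': 593.1867370538852, 'cx': 326.6317733593887, 'cy': 239.2743259618066, 'R': array([[ 0.51033416,  0.85978022,  0.01835822],
       [ 0.65259671, -0.37327838, -0.65937909],
       [-0.56006837,  0.34848419, -0.75158645]]), 't': array([-0.32743141, -0.29628688,  1.60759832])}
side {'fx': 555.9379169740223, 'fy': 555.9379169740223, 'cx': 318.68852977380635, 'cy': 242.58240510818973, 'R': array([[-0.74260576, -0.66957017,  0.01457673],
       [-0.52514415,  0.5686423 , -0.6331426 ],
       [ 0.41564445, -0.47783022, -0.77389791]]), 't': array([0.46627635, 0.35994138, 1.14871887])}
{'fx': 381.6916223457162, 'fy': 381.6916223457162, 'cx': 328.737492397029, 'cy': 245.38813918787463, 'T_tool_cam': array([[ 1.17536515e-06, -2.58262036e-01,  9.66074904e-01,
        -6.99112153e-02],
       [ 9.99999921e-01,  3.85089940e-04,  1.01729945e-04,
         2.21601971e-03],
       [-3.98298710e-04,  9.66074827e-01,  2.58262016e-01,
        -6.48179238e-02],
       [ 0.00000000e+00,  0.00000000e+00,  0.00000000e+00,
         1.00000000e+00]])} [ 0.23355623 -0.60602849  0.30284958] [-0.69502162 -0.13014133  0.69533715 -0.1285085 ] 0.1
```

View pics/scene0.png

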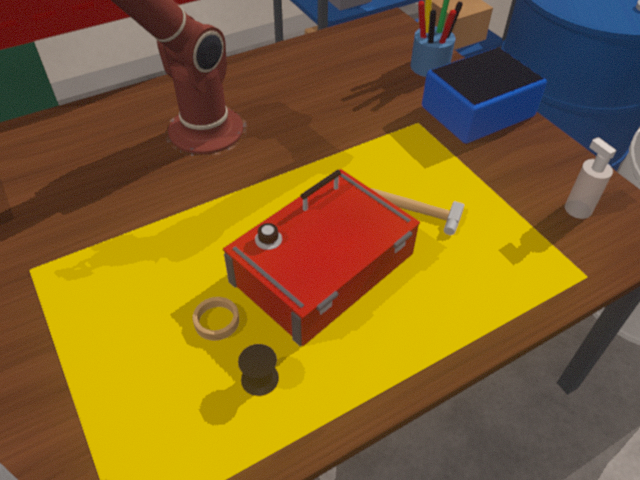

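View pics/side0.png

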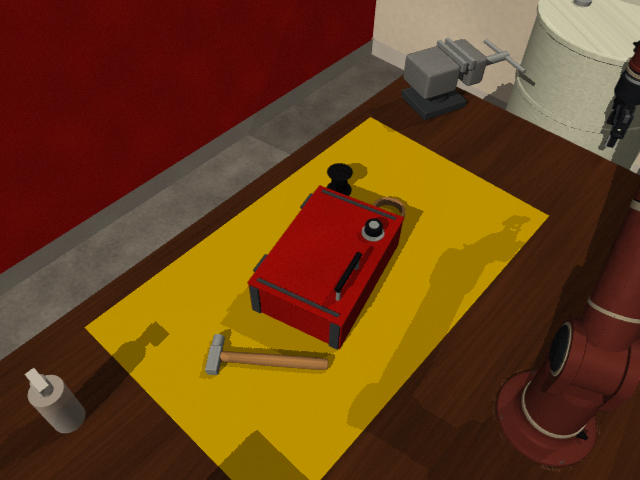

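The scene view shows the handle bar around (322,185) and the knob at (268,234). In the side view they are at (349,273) and (374,229). The chest's front faces the robot, and the arm is clear of it. Next I triangulate both from dark masks.

```bash
cat > h.py <<'E'
from station import arm, snapshot, camera_info, ticket
import cv2, numpy as np
from scipy.spatial.transform import Rotation as Rot
def blobs(img, roi, thr=60, amin=25):
    x0,y0,x1,y1=roi
    m=(img[y0:y1,x0:x1].max(2)<thr).astype(np.uint8)
    n,l,s,c=cv2.connectedComponentsWithStats(m)
    out=[]
    for i in range(1,n):
        if s[i,4]>=amin:
            p=np.argwhere(l==i)[:,::-1]+[x0,y0]
            q=p-p.mean(0); v=np.linalg.svd(q,full_matrices=False)[2][0]; d=q@v
            out.append((p.mean(0),p.mean(0)+v*d.min(),p.mean(0)+v*d.max(),s[i,4]))
    return out
def tri(pa,pb,a="scene",b="side"):
    P=[]
    for n in(a,b):
        c=camera_info(n);K=np.array([[c["fx"],0,c["cx"]],[0,c["fy"],c["cy"]],[0,0,1]])
        P.append(K@np.c_[c["R"],c["t"]])
    X=cv2.triangulatePoints(P[0],P[1],np.float64(pa).reshape(2,1),np.float64(pb).reshape(2,1))[:,0]
    return X[:3]/X[3]
E
python3 - <<'E'
from h import *
a=cv2.imread("pics/scene0.png");b=cv2.imread("pics/side0.png")
A=dict(h=(295,165,350,205),k=(250,218,288,252));B=dict(h=(328,245,366,305),k=(355,212,392,245))
for k in "hk":
    print(k)
    ra=max(blobs(a,A[k]),key=lambda r:r[3]);rb=max(blobs(b,B[k]),key=lambda r:r[3])
    print(ra,rb); print(tri(ra[0],rb[0]))
    if k=="h":
        for i,j in((1,1),(1,2),(2,1),(2,2)): print(tri(ra[i],rb[j]))
E
```

```text
h
(array([320.26744186, 184.45348837]), array([338.92959185, 171.89536909]), array([302.34553372, 196.5134847 ]), np.int32(86)) (array([348.07395498, 271.90675241]), array([360.17802235, 252.74409632]), array([335.72462031, 291.4577055 ]), np.int32(311))
[0.47316663 0.08098346 0.149525  ]
[0.48383972 0.08585736 0.20276312]
[0.45931971 0.13647933 0.14932412]
[0.48718112 0.02725826 0.15276572]
[0.46313372 0.07755728 0.09706135]
k
(array([272.30769231, 238.46153846]), array([276.43656574, 235.6385067 ]), array([268.40507035, 241.12987546]), np.int32(26)) (array([373.3       , 228.43333333]), array([363.99340483, 228.85414093]), array([382.18229809, 228.03171078]), np.int32(210))
[ 0.52831042 -0.06948716  0.11802911]
```

```bash
cat >> h.py <<'E'
def quat(yaw):
    "tool down, jaws (tool y) along world direction yaw"
    x=np.array([0,0,-1.]);y=np.array([np.cos(yaw),np.sin(yaw),0]);z=np.cross(x,y)
    return Rot.from_matrix(np.c_[x,y,z]).as_quat()
def wrist(name):
    p=np.array(arm.read_tool_pos());q=arm.read_eef_rot();im=snapshot("wrist")
    cv2.imwrite(name,im);np.savez(name[:-4],p=p,q=q);return im
def cast(name,px,z):
    d=np.load(name[:-4]+".npz");R=Rot.from_quat(d["q"]).as_matrix();c=camera_info("wrist");T=c["T_tool_cam"]
    v=R@T[:3,:3]@[(px[0]-c["cx"])/c["fx"],(px[1]-c["cy"])/c["fy"],1];o=d["p"]+R@T[:3,3]
    return o+v*(z-o[2])/v[2]
E
python3 - <<'E'
from h import *
yaw=np.radians(15)
for off in (0,np.pi):
    for p in ([.48,.06,.36],[.473,.081,.203],[.56,.1,.33],[.528,-.07,.187]):
        for d in ((0,) if p[1]>0 else (0,-np.pi/2,np.pi/2,-.8,.8)):
            j=arm.ik(p,quat(yaw+off+d)); print(off,p,d,None if j is None else np.round(j,2))
# hover: camera on robot side or far side; take what keeps wrist joint nearest 0
js=[(abs(arm.ik([.48,.02,.36],quat(yaw+o))[6]),o) for o in(0,np.pi) if arm.ik([.48,.02,.36],quat(yaw+o)) is not None]
o=min(js)[1]; print("use",o)
arm.movep([.48,.02,.36],quat(yaw+o)); wrist("pics/w1.png"); print(arm.read_time(),arm.read_joint_positions(),arm.read_ft_force())
E
```

```text
0 [0.48, 0.06, 0.36] 0 [ 0.3   0.35 -0.64  1.79  0.24  1.08 -0.17]
0 [0.473, 0.081, 0.203] 0 [ 0.12  0.54 -0.49  2.01  0.39  0.68 -0.36]
0 [0.56, 0.1, 0.33] 0 [ 0.15  0.52 -0.58  1.62  0.31  1.1  -0.25]
0 [0.528, -0.07, 0.187] 0 [ 0.37  0.62 -0.42  1.89  0.37  0.71 -0.01]
0 [0.528, -0.07, 0.187] -1.5707963267948966 [ 0.12  0.59 -0.05  1.9   0.05  0.66 -1.26]
0 [0.528, -0.07, 0.187] 1.5707963267948966 [ 0.55  0.69 -0.73  1.88  0.62  0.81  1.32]
0 [0.528, -0.07, 0.187] -0.8 [ 0.25  0.6  -0.25  1.89  0.22  0.68 -0.66]
0 [0.528, -0.07, 0.187] 0.8 [ 0.47  0.65 -0.6   1.88  0.52  0.76  0.65]
3.141592653589793 [0.48, 0.06, 0.36] 0 [-0.91  0.49  1.14  1.82 -0.49  1.15 -2.49]
3.141592653589793 [0.473, 0.081, 0.203] 0 [-0.89  0.77  1.13  2.04 -0.9   0.94 -2.14]
3.141592653589793 [0.56, 0.1, 0.33] 0 [-0.85  0.69  1.14  1.65 -0.66  1.24 -2.45]
3.141592653589793 [0.528, -0.07, 0.187] 0 [-0.14  0.61  0.36  1.9  -0.32  0.68 -2.47]
3.141592653589793 [0.528, -0.07, 0.187] -1.5707963267948966 [ 0.55  0.69 -0.73  1.88  0.62  0.81  1.32]
3.141592653589793 [0.528, -0.07, 0.187] 1.5707963267948966 [ 0.12  0.59 -0.05  1.9   0.05  0.66 -1.26]
3.141592653589793 [0.528, -0.07, 0.187] -0.8 [ 0.75  0.87 -1.15  1.88  0.93  1.06  1.8 ]
3.141592653589793 [0.528, -0.07, 0.187] 0.8 [-0.01  0.59  0.15  1.9  -0.13  0.66 -1.86]
use 0
2.55 [ 0.35344689  0.3417865  -0.59770201  1.79692273  0.21709833  1.06920345
 -0.06322107] [ 0.27881698 -0.48423496  0.19038243]
```

View pics/w1.png

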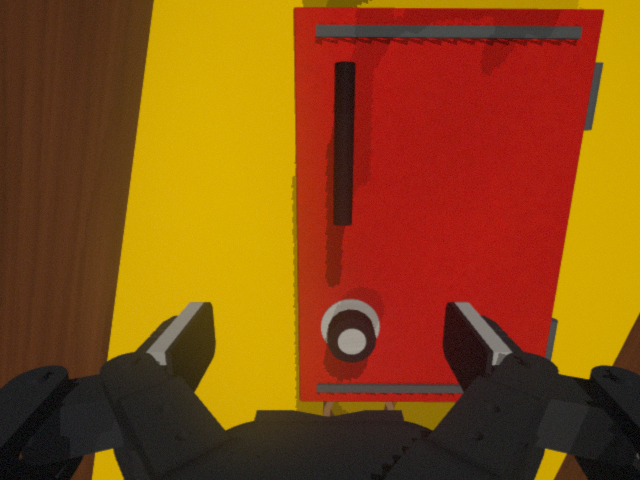

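The wrist view shows the handle bar from (345,62) to (343,225), the knob's light cap at (351,342), and its base ring at about (350,328).

Run:
```python
from h import *
n="pics/w1.png";im=cv2.imread(n)
r=max(blobs(im,(325,50,365,235)),key=lambda r:r[3]);print(r)
e=[cast(n,r[i],.150) for i in(1,2)];print(e,np.linalg.norm(e[0]-e[1]))
m=((im.min(2)>110)).astype(np.uint8);m[:, :335]=0;m[:,368:]=0;m[:331]=0;m[358:]=0
c=np.argwhere(m)[:,::-1].mean(0);k=cast(n,c,.136);print(c,m.sum(),k)
for a,b in(((295,10),(300,400)),): 
    d=cast(n,a,.108)-cast(n,b,.108);print("front edge",cast(n,a,.108),d,np.degrees(np.arctan2(-d[0],d[1])))
d=e[0]-e[1] if e[0][1]>e[1][1] else e[1]-e[0]
hc=(e[0]+e[1])/2;v=hc-k
print("yaw bar",np.degrees(np.arctan2(-d[0],d[1])),"yaw hk",np.degrees(np.arctan2(v[1],v[0])-np.arctan2(160,-10)),hc,np.linalg.norm(v[:2]))
```

```text
(array([343.63361763, 137.89658849]), array([344.81246565,  61.9040148 ]), array([342.31191723, 223.09791471]), np.int32(2814))
[array([0.46080217, 0.13327027, 0.15      ]), array([0.48849046, 0.02640141, 0.15      ])] 0.11039744275582591
[351.47448015 341.59546314] 529 [ 0.52465137 -0.07367138  0.136     ]
front edge [0.41472664 0.16613837 0.108     ] [-0.08425249  0.32840169  0.        ] 14.389076504851312
yaw bar 14.525189085468648 yaw hk 14.466710365885652 [0.47464632 0.07983584 0.15      ] 0.16144649363943148
```

Yaw is 14.5° on all three estimates. Next I grasp the handle and tug it.

```bash
cat >> h.py <<'E'
yaw=np.radians(14.5); cx=np.array([np.cos(yaw),np.sin(yaw),0]); cy=np.array([-np.sin(yaw),np.cos(yaw),0])
H=np.array([.4746,.0798,.150]); K=np.array([.5247,-.0737,.126]); Z=np.array([0,0,1.])
r=np.hypot(.194,.050); a0=np.arctan2(.050,.194); hinge=H+.194*cx-.050*Z
def hpos(th): return hinge+r*(-np.cos(a0+th)*cx+np.sin(a0+th)*Z)
E
python3 - <<'E'
from h import *
up=.054*Z
arm.movep(H+up+.06*Z,quat(yaw)); arm.line_to(H+up,.08)
print(arm.read_tool_pos(),arm.read_ft_force())
arm.move_gripper(0.0,40); arm.pause(.2)
p0=np.array(arm.read_tool_pos());f0=np.array(arm.read_ft_force());print(p0,f0,arm.read_opening(),arm.read_time())
for th in np.arange(.004,.049,.004):
    arm.line_to(p0+hpos(th)-hpos(0),.02); arm.pause(.05)
    f=np.array(arm.read_ft_force())-f0; print(round(th,3),(np.array(arm.read_tool_pos())-p0).round(4),f.round(1))
    if f[2]<-12: print("caught");break
arm.pause(.15);print(np.array(arm.read_tool_pos())-p0,arm.read_ft_force()-f0,arm.read_time())
E
```

```text
[0.47497297 0.07989121 0.20445783] [-0.32882963  0.38239467  0.06719322]
[0.47473581 0.07982765 0.2041694 ] [-0.84926228 -1.0860928   3.3171149 ] 0.14554454381956153 4.8333
0.004 [ 0.0001 -0.      0.0003] [ 1.8  1.  -7.6]
0.008 [0.0004 0.0001 0.0014] [ 2.7  0.4 -8.3]
0.012 [0.0006 0.0001 0.0023] [ 2.   1.6 -8.5]
0.016 [0.0008 0.0002 0.0031] [ 3.5  1.3 -8.1]
0.02 [0.001  0.0002 0.0039] [ 1.9  2.  -8.3]
0.024 [0.0012 0.0003 0.0047] [ 2.5  2.  -8.2]
0.028 [0.0014 0.0003 0.0054] [ 2.   1.3 -7.9]
0.032 [0.0015 0.0004 0.0057] [  4.7   2.9 -15. ]
caught
[0.00148592 0.00035875 0.00572974] [  4.32166371   2.6484144  -15.8544662 ] 7.3833
```

It is caught: a hard stop at about 0.03 rad, with roughly 12 to 16 N total pull. I'll lower the lid, let go and turn the knob.

Run:
```python
from h import *
up=.054*Z
arm.line_to(H+up,.03); arm.move_gripper(1.0); arm.line_to(H+up+.06*Z,.1)
P=K+.059*Z
arm.movep(P+.07*Z,quat(yaw-.8)); arm.line_to(P,.06); print(arm.read_tool_pos(),arm.read_ft_force())
arm.move_gripper(0.0,50); arm.pause(.2); print(arm.read_opening(),arm.read_ft_force(),arm.read_wrist_torque())
for d in np.arange(-.8,.781,.1317)[1:]:
    arm.movep(P,quat(yaw+d)); print(round(d,2),np.round(arm.read_wrist_torque(),2),np.round(arm.read_ft_force(),1))
wrist("pics/w2.png");print(arm.read_time(),arm.read_opening(),Rot.from_quat(arm.read_eef_rot()).as_matrix()[:,1],yaw+d)
```

```text
[ 0.52497442 -0.07368335  0.18540502] [ 0.28553979 -0.19151065  0.46551073]
0.47301007429479436 [-4.21311206  2.14768546  5.92778614] [ 0.39957797  0.7977331  -0.10595872]
-0.67 [0.29 0.76 0.05] [-3.2  1.3  5.8]
-0.54 [0.23 0.7  0.12] [-3.   1.2  5.1]
-0.4 [0.31 0.65 0.08] [-2.4  1.2  5. ]
-0.27 [0.24 0.61 0.09] [-2.3  1.8  5. ]
-0.14 [0.32 0.54 0.02] [-2.5  1.6  5. ]
-0.01 [0.31 0.51 0.1 ] [-2.5  1.9  4.5]
0.12 [0.35 0.43 0.09] [-2.2  1.7  4.8]
0.25 [0.42 0.39 0.07] [-2.1  1.3  5.4]
0.39 [0.55 0.23 0.06] [-1.1  3.3  4.7]
0.52 [0.55 0.15 0.08] [-0.4  3.   5.2]
0.65 [0.81 0.03 0.05] [-0.1  3.9  4.2]
0.78 [ 0.96 -0.07  0.05] [0.9 5.5 3.5]
14.95 0.4700863683140852 [0.51329569 0.85820425 0.00360575] 1.0334727415391782
```

View pics/w2.png

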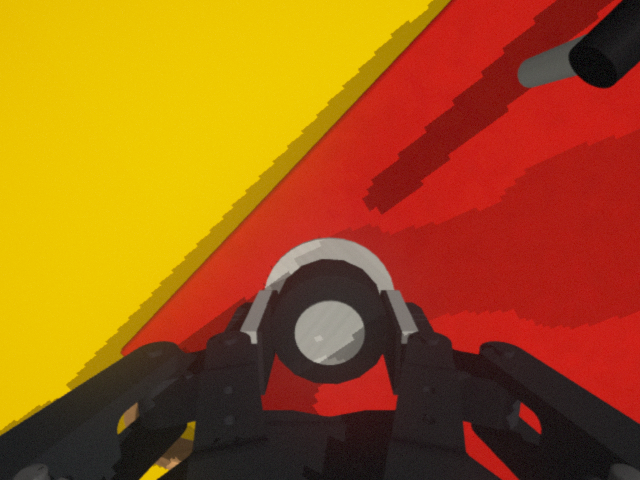

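The knob is gripped between the pads, with its cap at (330,332), and it turned against about 0.06 N m. Now I go back to the handle and lift, stopping if the pull rises.

Run:
```python
from h import *
up=.054*Z
arm.move_gripper(1.0); arm.line_to(K+.139*Z,.12)
arm.movep(H+up+.06*Z,quat(yaw)); arm.line_to(H+up,.08)
arm.move_gripper(0.0,60); arm.pause(.2)
p0=np.array(arm.read_tool_pos());f0=np.array(arm.read_ft_force());print(p0,f0,arm.read_opening(),arm.read_time())
ok=True
for th in np.r_[np.arange(.006,.07,.006),np.arange(.09,.781,.03)]:
    arm.line_to(p0+hpos(th)-hpos(0),.025 if th<.07 else .05)
    f=np.array(arm.read_ft_force())-f0; print(round(th,3),(np.array(arm.read_tool_pos())-p0-hpos(th)+hpos(0)).round(4),f.round(1))
    if f[2]<-14 or np.linalg.norm(f)>25: print("STOP");ok=False;break
print(arm.read_time(),arm.read_opening())
if ok:
    arm.pause(.5); wrist("pics/w3.png"); cv2.imwrite("pics/side3.png",snapshot("side"))
    print(arm.read_ft_force(),arm.read_tool_pos(),arm.read_time())
```

```text
[0.47474199 0.0798236  0.20425003] [-0.45802397 -0.38372236  3.70188261] 0.14030570232328263 18.9583
0.006 [-0.0001 -0.0001 -0.0005] [ 1.6  1.2 -8.2]
0.012 [-0.0001 -0.0001 -0.0003] [ 1.8  0.4 -8.9]
0.018 [-0. -0. -0.] [ 1.4  1.2 -8.3]
0.024 [-0. -0.  0.] [ 2.   1.7 -8.6]
0.03 [-0. -0.  0.] [ 2.9  0.4 -8.8]
0.036 [-0. -0.  0.] [ 2.   0.9 -8.7]
0.042 [-0.0001 -0.     -0.    ] [ 2.3  0.4 -9.1]
0.048 [-0.0001 -0.      0.    ] [  2.8   0.7 -10.1]
0.054 [-0.0001 -0.0001 -0.    ] [ 2.3  0.6 -9.7]
0.06 [-0.0001 -0.     -0.    ] [  1.8   0.9 -10.4]
0.066 [-0.0001 -0.     -0.    ] [  1.8   1.  -11. ]
0.09 [-0.     -0.      0.0005] [ 0.1 -0.3 -8.6]
0.12 [-0.0002 -0.0001  0.0002] [ 0.9  1.1 -9.1]
0.15 [-0.0002 -0.      0.0004] [-0.7 -0.1 -6.7]
0.18 [-0.0004 -0.0001  0.0001] [-0.8  0.2 -9.2]
0.21 [-0.0004 -0.0001  0.0003] [-2.8 -0.6 -5.5]
0.24 [-0.0006 -0.0001  0.    ] [-4.1  0.8 -7.1]
0.27 [-0.0006 -0.0001  0.0004] [-6.  -1.6 -5.3]
0.3 [-0.0006 -0.0002  0.0005] [-5.8 -0.5 -6.2]
0.33 [-0.0006 -0.0001  0.0009] [-6.5 -2.1 -3.8]
0.36 [-0.0008 -0.0002  0.0007] [-7.  -0.6 -4.6]
0.39 [-0.0008 -0.0002  0.001 ] [-8.  -1.8 -1.8]
0.42 [-0.0011 -0.0003  0.0008] [-7.3 -1.4 -4.1]
0.45 [-0.0011 -0.0002  0.0012] [-8.2 -3.1 -0.8]
0.48 [-0.0014 -0.0003  0.001 ] [-8.1 -2.4 -2.8]
0.51 [-0.0014 -0.0003  0.0013] [-9.  -1.9 -0.4]
0.54 [-0.0017 -0.0003  0.0012] [-9.3 -2.6 -1.7]
0.57 [-0.0016 -0.0003  0.0017] [-11.2  -2.7   3.2]
0.6 [-0.0019 -0.0004  0.0015] [-11.3  -2.    0.9]
0.63 [-0.0017 -0.0003  0.0021] [-11.3  -3.6   3.8]
0.66 [-0.002  -0.0004  0.002 ] [-10.8  -2.2   3.5]
0.69 [-0.0017 -0.0003  0.0027] [-11.6  -2.9   6. ]
0.72 [-0.0021 -0.0004  0.0025] [-11.9  -4.    4.7]
0.75 [-0.0016 -0.0003  0.0034] [-11.7  -4.2   8.2]
0.78 [-0.0012 -0.0002  0.0041] [-11.   -3.1  10.2]
28.0917 0.13709637593784552
[-11.96441236  -4.29906233  13.28101657] [0.56187799 0.10246694 0.33029339] 28.6917
```

View pics/side3.png

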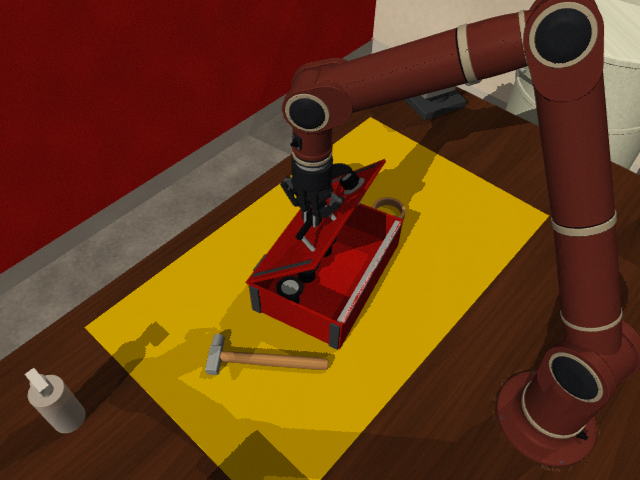

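View pics/w3.png

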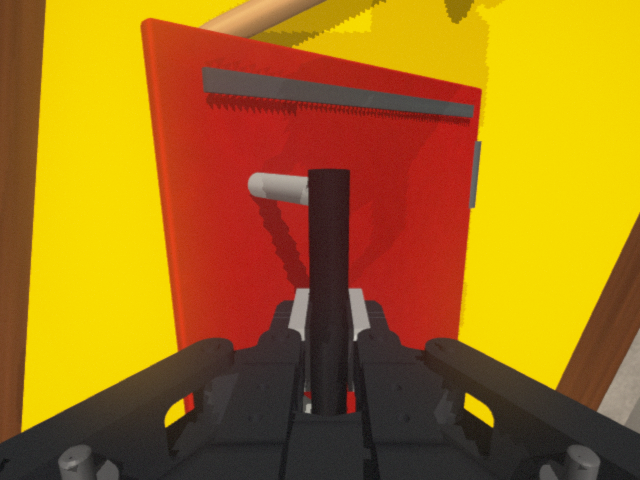

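The side view shows the lid open at about 45° with the gripper at (312,205) on its handle, and the hammer and tape roll where they were. The wrist view shows the bar squarely between the pads, from (328,170) to (328,410). A side load has built up, so I ease back slightly, check that the lid is still and hand in.

Run:
```python
from h import *
p0=np.array([0.47474199,0.0798236,0.20425003])
arm.line_to(p0+hpos(.72)-hpos(0),.03)
for i in range(4):
    arm.pause(.5);p=np.array(arm.read_tool_pos());v=p-[0,0,.054]-hinge
    print(p.round(5),np.round(arm.read_ft_force(),1),"lid",np.arctan2(v[2],-v@cx)-a0,arm.read_opening(),np.abs(arm.read_dq()).max())
a=cv2.imread("pics/side0.png");b=snapshot("side")
d=cv2.absdiff(a,b).max(2)
print("hammer roi diff",(d[330:378,203:330]>60).sum(), arm.read_time())
ticket.finish_job()
```

```text
[0.55272 0.10014 0.32419] [-11.9  -4.   13.4] lid 0.7313072600940186 0.14064022304973034 0.0019005120154902875
[0.55274 0.10009 0.32419] [-12.4  -3.8  13.6] lid 0.7313025044489433 0.14116710461217954 0.0025065644007435926
[0.55272 0.10015 0.32418] [-12.4  -3.9  14.8] lid 0.7312800777695678 0.13787098416593896 0.0009182327296423098
[0.55274 0.10014 0.3242 ] [-12.5  -4.5  13.5] lid 0.7313913959212586 0.1389212874751564 0.0014496062399151116
hammer roi diff 0 31.2917
the job is handed in; nothing more can be done
```

I handed in the job at 31.3 s (limit 58 s) with the lid held by its handle at about 0.73 rad (42°). No verdict was reported.

- **Tug:** The first light tug took up the play and stopped hard at about 0.03 rad, with a pull of about 16 N. The lid was caught, so I lowered it without forcing it.
- **Knob:** I turned the knob about a quarter turn against about 0.06 N m. The lid then passed 0.03 rad freely.
- **Hold:** The lid position, worked out from the arm's pose, did not change over 2 s.
- **Loose things:** The hammer's area in the side camera picture was unchanged. In that picture the tape roll also looked to be in place. The spare trumpet was behind the gripper, so I did not check it, but the arm never went near it.

One thing was not as expected. A steady load of about 19 N built up on the wrist with the lid open, probably a fingertip or pad bearing on the lid or bar. Easing back from 0.78 to 0.72 rad did not reduce it, but it is well below the force limits.

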